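Lift the washed gear off its stand with the flat lifter

TASK

Take the lifter by its wooden grip, slide its flat blade under the toothed gear lying on its stand, and lift the gear clear of the stand. Carry it on the blade to the black rubber mat and set the lifter down flat there with the gear still lying on the blade, gear about over the middle of the mat, then let go. The gear is freshly washed: do not touch it with the gripper.

Things in the scene. Friction and masses are not known exactly. Their poses are not given: they have to be found in the camera images.
- lifter: Loose steel lifter, 0.32 kg. Origin: blade underside, below the grip; x to the blade's tip. Blade 44 mm wide, 4 thick, x -64 to +57 mm (tip 32 wide). At its rear a neck (x -64 to -60, 30 wide) rises to a strap (z 85 to 90, 24 wide) that runs forward above the blade to x +20. On the strap, over the origin, a wooden grip 26 x 26 mm square to x and y, z 94 to 148: grasp at z 122 from above.
- gear: Grey steel spur gear with teeth, lying flat on its stand, hub up: 82 mm in diameter, rim 16 mm thick, 29 mm high at the hub, about 0.35 kg. Origin: centre of its underside; z up.
- gear_stand: Aluminium stand under the gear (its twin holds a piston), fixed, 90 mm long (x), 98 wide. Origin: underside centre; x along its channel, open at both ends; -x end faces the robot. Base 4 mm thick; two ribs along x, 34 mm high, 64 mm apart inside (y -32 to +32); outer lips 38 mm high at y +-46 to 49. The gear lies across the ribs, within 3 mm of the middle, so a gap z 4 to 34 mm is open under it.
- mat: Square black rubber mat, 180 x 180 mm, 5 mm thick, fixed on the bench. Origin: underside centre (its top is at z = 5 mm).
Mind the look-alikes: they are no part of the job. Of the things shaped like the lifter, the steel one is meant.

How it is judged (in metres and radians):
On the way:
1. the gear is lifted clear of its stand (at least 5 mm), lying on the lifter (z of gear in the frame of gear_stand above 0.039 m and contact force between lifter and gear above 1 N and contact force between gear_stand and gear below 0.1 N and angle between gear's own z axis and vertical below 0.35 rad), for 0.2 s.
At the end, for the whole second after the job is handed in: The lifter stands flat on the mat (within 7 degrees, blade down on the mat), the gear lies flat on its blade with its centre within 35 mm of the mat's centre, both at rest and let go (horizontal distance between gear and mat below 0.035 m and z of lifter in the frame of mat below 0.009 m and angle between each of lifter, gear's own z axis and vertical below 0.12 rad and contact force between lifter and mat above 1 N and contact force between lifter and gear above 1 N and z of gear in the frame of lifter between 0.001 and 0.01 m and linear speed of each of lifter, gear below 0.02 m/s); the robot touches nothing.
It fails at once if the gripper touches the gear (contact force between gear and the fingers above 1 N or contact force between gear and the arm above 1 N).
It also fails if it takes over 50 s, if anything falls off the work surface, if the arm or the gripper's body presses on something with over 40 N, if the wrist force passes 120 N, or if a joint passes its speed limit or range.

ROBOT

A 6-joint arm with a two-finger parallel gripper is mounted at the origin on a cart in front of the work surface, level with it; the furniture and walls round the work are solid. World frame = base frame: x ahead of the robot, y to its left, z up, the work surface at z = 0. Lengths are in mm, angles in rad, forces in N, time in s.
With the tool pointing down it reaches from about 300 to 775 mm from the base axis. Payload 14.6 kg.
Tool frame: the origin (TCP) lies between the finger pads; the fingertips stand 11 mm ahead of it and the grasp point (between the pads) lies 8 mm behind it; z points along the fingers, y is the line along which they close (so a half turn about z gives the same grasp; the last joint's range is limited). The gripper opens to 94 mm and grips with 3 to 60 N. Pads are 16 mm wide; open, the fingers measure 119 mm over their backs; the gripper's body (75 mm by 177 mm) begins 78 mm behind the grasp point.
Start: joints at [-1.224, 0.3, 1.521, -0, 1.321, -0.067], TCP at [221.142, -503.572, 190.546] pointing down, gripper open.
Joint ranges: [-3.03, 3.03], [-0.79, 2.21], [0.23, 2.52], [-1.04, 4.18], [0, 3.07], [-2.55, 2.55]. Speed limits (rad/s): [2.22, 2.22, 2.57, 3.14, 3.14, 3.14].

INTERFACE

Orientations are given as [roll, pitch, yaw] about the fixed x, y, z axes, in that order (R = Rz(yaw) Ry(pitch) Rx(roll)).
In Python, from cell import manip gives the robot as it stands. The module is installed in compiled form; this text tells all that it offers.
- The arm moves only by the tool arm_command, never from a script. Its argument "rows" is one flat list of numbers, 5 for each row, row after row: the shift along the world's x, y, z in mm, then the turn about the world's z in degrees, then the finger opening in mm, from 0 to 94. In form: [dx, dy, dz, twist, jaw, dx, dy, dz, twist, jaw, ...]. A call has 1 to 5 rows; each row shifts and turns the commanded pose from where the row before left it; what a row does not reach is not made up. A row lasts 1/8 s, in which the tool goes at most 62.5 mm and 10.7 degrees, less where a joint would pass 70% of its speed; a pose out of reach is approached as far as the arm can. A call is refused whole if a number of a shift passes 62.5 or a number of a turn 10.7, either way. A call with a gripper value outside its range is refused whole. The fingers move at their own pace and stop on an object; "newtons" is the grip in N (left out, the last holds). Time passes only in rows, so rows that do not move let the fingers close. It gives the time, the measured TCP pose, the force and the opening at its end, in the units of the state.
- manip.read_state(): the state, without advancing time (a new reading comes with each control period).
- manip.camera(name): name is "scene" or "top"; returns a dict with "image" (400x640x3 uint8, blue, green, red), "z_map" (400x640 float32, mm along the optical axis (not along the pixel's ray), 0 where there is no reading), "fx", "fy", "cx", "cy" (pixels), "pose" (4x4, takes a point from camera to world coordinates). Camera axes: x right, y down, z forward; pixel columns grow to the right and rows downward; lengths in mm; the calibration is good to about 2 mm. A picture is of the moment at which its call begins.
- manip.sign_off(): hands the job in, once; it reports no verdict.
The state is a dict: "clock": time; "joints": joint angles; "qd": joint speeds; "effort": joint torques, N m; "eef_pos": TCP position; "eef_rot": TCP orientation; "wrist_force": force on the tool from outside, world axes, zero at the start; "moment": the same for the moment, N m; "finger_gap": finger opening in mm.
Only numpy, scipy, OpenCV 4.12 (cv2) and the standard library are available. Lean on these libraries where they do the work, as an engineer would, in place of code of your own. Each camera call takes 0.05 s, during which the arm holds its last target. There are 200 camera calls.

## Working session

There is one attempt and no reset: what is moved stays moved. The work goes in short steps, Python scripts to look and compute and a tool call to move; the robot and the scene stay as the last step left them, time stands still between calls to the robot, and variables do not carry over. Pictures are saved under pics/ and viewed, on a budget of 10 in all, crops included, one or two more only if the job needs it, and the job is handed in when it is done.

Besides the shell and the picture viewer there is one more tool, called after "Call:" by a JSON object that holds its "name" and its "arguments". arm_command: Moves the arm, as the interface text tells. Its arguments: {"type":"object","properties":{"rows":{"type":"array","items":{"type":"number"}},"newtons":{"type":"number"}},"required":["rows"]}

```bash
mkdir -p pics
cat > h.py <<'E'
import numpy as np, cv2
from cell import manip
def grab(n):
    c=manip.camera(n); return c
def world(c):
    z=c["z_map"].astype(float); v,u=np.mgrid[0:z.shape[0],0:z.shape[1]]
    P=np.stack([(u-c["cx"])/c["fx"]*z,(v-c["cy"])/c["fy"]*z,z],-1)
    T=np.array(c["pose"]); W=P@T[:3,:3].T+T[:3,3]; W[z==0]=np.nan
    return W
E
python3 - <<'E'
from h import *
for n in("scene","top"):
    c=grab(n); cv2.imwrite(f"pics/{n}0.png",c["image"]); np.save(f"{n}0.npy",world(c)); print(n,np.round(c["pose"],3).tolist(),c["fx"])
print(manip.read_state())
E
```

```text
scene [[-0.891, -0.223, 0.395, 64.024], [-0.453, 0.457, -0.765, 868.122], [-0.01, -0.861, -0.509, 660.573], [0.0, 0.0, 0.0, 1.0]] 450.1852676425724
top [[0.026, -0.987, 0.162, 337.719], [-1.0, -0.027, -0.006, -17.465], [0.01, -0.161, -0.987, 1167.626], [0.0, 0.0, 0.0, 1.0]] 514.6677295780853
{'clock': 0.1, 'joints': array([-1.22361079e+00,  3.00406262e-01,  1.52150606e+00,  2.86795754e-06,
        1.32068381e+00, -6.65888202e-02]), 'qd': array([-0.00040146, -0.00108712,  0.00011986, -0.00160894,  0.00023281,
        0.00057129]), 'effort': array([ 1.36530463e-03, -5.32644975e+01, -3.53284407e+01,  7.09627778e-02,
        2.34727882e-02, -2.46605919e-05]), 'eef_pos': array([ 221.0588806 , -503.35659134,  190.05363314]), 'eef_rot': array([-3.14059158e+00, -6.95431730e-05,  4.13773614e-01]), 'wrist_force': array([-0.50057622, -0.12267802,  0.14999061]), 'moment': array([-0.00700702,  0.0358013 , -0.02141153]), 'finger_gap': 94.0099881636671}
```

View pics/scene0.png

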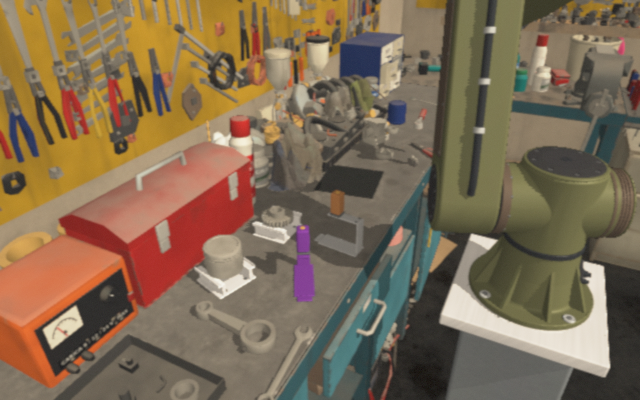

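View pics/top0.png

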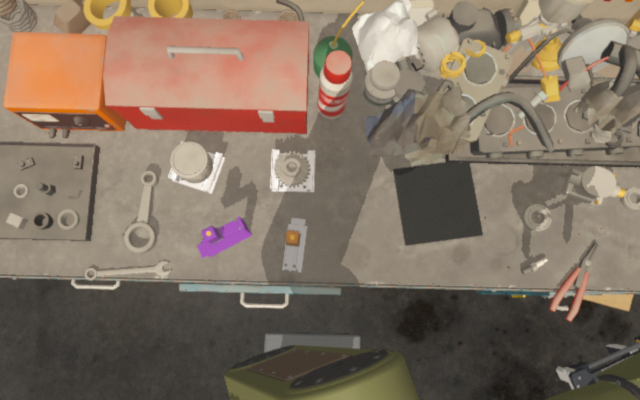

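Scene view: steel lifter with its wooden grip at about (338,205), gear at (277,218) on its stand, mat at about (350,182). Top view: gear (292,169), lifter grip (292,238) with the blade running roughly vertical, mat centre (438,203). The purple lifter and the piston are the look-alikes.

Run:
```python
from h import *
W=np.load("top0.npy"); im=cv2.imread("pics/top0.png")
cv2.imwrite("pics/crop1.png",cv2.resize(im[140:290,240:350],None,fx=5,fy=4*1.0,interpolation=cv2.INTER_CUBIC) if 0 else cv2.resize(im[140:285,240:350],None,fx=4,fy=4,interpolation=cv2.INTER_CUBIC))
np.set_printoptions(suppress=True,precision=0,linewidth=220)
def rect(name,m,box,zr):
    u0,v0,u1,v1=box; S=W[v0:v1,u0:u1].reshape(-1,3); k=(S[:,2]>zr[0])&(S[:,2]<zr[1])
    if m is not None: k&=m[v0:v1,u0:u1].ravel()
    p=S[k]; print(name,k.sum(),"mean",p.mean(0),"min",p.min(0),"max",p.max(0),"rect",cv2.minAreaRect(p[:,:2].astype(np.float32)))
rect("grip",None,(270,200,330,280),(130,165))
rect("strap",None,(270,200,330,280),(75,105))
rect("blade",None,(270,200,330,280),(2,10))
rect("lifter>",None,(270,205,330,276),(2.5,110))
rect("hub",None,(265,140,325,200),(58,80))
rect("rim",None,(265,140,325,200),(45,57))
rect("stand",None,(262,140,325,200),(2.5,60))
rect("stand base",None,(262,140,325,200),(30,42))
dark=im.max(2)<50
rect("mat",dark,(385,150,495,255),(-5,15))
print("bench z", np.nanmedian(W[205:215,260:275,2]), np.nanmedian(W[250:260,340:380,2]))
```

```text
grip 174 mean [437.  37. 147.] min [425.  24. 131.] max [451.  50. 153.] rect ((438.0820617675781, 37.386531829833984), (25.821880340576172, 26.20602798461914), 88.15227508544922)
strap 319 mean [403.  40.  90.] min [373.  23.  79.] max [459.  58. 105.] rect ((416.3238525390625, 39.38237380981445), (29.62887191772461, 84.00205993652344), 84.5657730102539)
blade 942 mean [446.  25.   4.] min [356. -42.   2.] max [538.  97.  10.] rect ((446.2166442871094, 27.055702209472656), (179.62770080566406, 135.16958618164062), 1.5385105609893799)
lifter> 1018 mean [430.  30.  32.] min [364. -42.   3.] max [526.  95. 110.] rect ((444.7453918457031, 26.776443481445312), (159.0326385498047, 134.38304138183594), 1.5279738903045654)
hub 172 mean [600.  48.  63.] min [581.  29.  58.] max [620.  66.  69.] rect ((599.9769287109375, 47.386112213134766), (38.91611099243164, 37.68294143676758), 1.9446072578430176)
rim 721 mean [599.  48.  50.] min [559.   9.  45.] max [639.  87.  56.] rect ((599.1029663085938, 48.04295349121094), (80.06888580322266, 78.15886688232422), 1.9317518472671509)
stand 1734 mean [598.  46.  34.] min [537. -26.   3.] max [680. 121.  60.] rect ((607.634521484375, 47.520118713378906), (140.5556182861328, 144.61660766601562), 1.4760512113571167)
stand base 511 mean [600.  46.  35.] min [557.  -2.  30.] max [647.  96.  42.] rect ((602.1248168945312, 47.190189361572266), (90.75656127929688, 97.75827026367188), 0.03596773371100426)
mat 73 mean [ 611. -208.    5.] min [ 602. -230.   -1.] max [ 618. -189.   12.] rect ((610.6575317382812, -210.55746459960938), (11.8473482131958, 41.275428771972656), 12.599225997924805)
bench z -0.5616679581512471 0.008717477925642925
```

View pics/crop1.png

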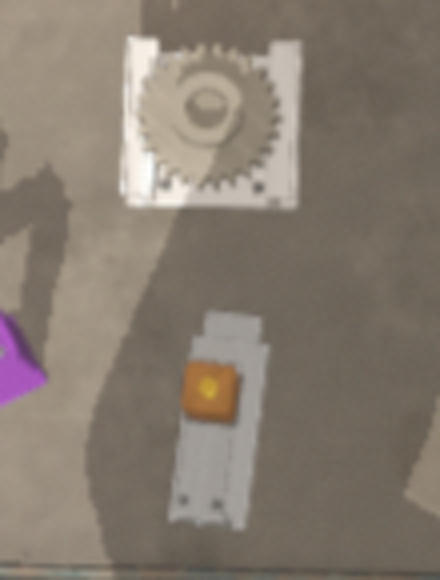

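The crop shows the lifter blade tilted about 8.5° in the image, with edges (270,345)→(243,528). The stand is square to the world and the gear sits in its middle at (208,118). I still need the lifter yaw, the mat and a cross-check from the scene camera.

Run:
```python
from h import *
np.set_printoptions(suppress=True,precision=1,linewidth=220)
W=np.load("top0.npy"); im=cv2.imread("pics/top0.png")
S=np.load("scene0.npy"); si=cv2.imread("pics/scene0.png")
# strap yaw
m=(W[...,2]>84)&(W[...,2]<95); m[:200]=0;m[280:]=0;m[:,:270]=0;m[:,330:]=0
p=W[m][:,:2]; p=p[p[:,0]<422]; d=p-p.mean(0); w=np.linalg.svd(d,full_matrices=0)[2][0]
print("strap yaw",np.degrees(np.arctan(w[1]/w[0])),len(p)); 
for x in range(375,420,8):
    q=p[(p[:,0]>=x)&(p[:,0]<x+8)]; print(x,len(q),q[:,1].min(),q[:,1].max(),q[:,1].mean()) if len(q) else 0
hsv=cv2.cvtColor(im,cv2.COLOR_BGR2HSV)
# mat
for t in (45,55,65):
    d=(im.max(2)<t).astype(np.uint8); d[:150]=0;d[255:]=0;d[:,:385]=0;d[:,495:]=0
    cs=max(cv2.findContours(d,0,2)[0],key=cv2.contourArea)
    k=np.zeros_like(d); cv2.drawContours(k,[cs],-1,1,-1); q=W[k>0]; q=q[np.isfinite(q[:,0])]
    print("mat",t,k.sum(),cv2.minAreaRect(q[:,:2].astype(np.float32)),np.median(q[:,2]))
# scene crosschecks
def box(n,b,zr):
    u0,v0,u1,v1=b; q=S[v0:v1,u0:u1].reshape(-1,3); q=q[(q[:,2]>zr[0])&(q[:,2]<zr[1])]; print("scene",n,len(q),q.min(0),q.max(0),q.mean(0))
box("griptop",(328,185,348,220),(143,156)); box("hub",(255,200,300,235),(58,70)); box("gear rim",(250,195,305,240),(45,53))
box("strap",(315,200,370,260),(82,95))
# top: toolbox, obstacles near path
for n,(x0,x1,y0,y1) in dict(behind_stand=(650,760,-30,120),near_mat=(500,800,-340,-90),between=(450,760,-120,-20)).items():
    k=(W[...,0]>x0)&(W[...,0]<x1)&(W[...,1]>y0)&(W[...,1]<y1)&(W[...,2]>15); q=W[k]
    if len(q):
        print(n,len(q),q.min(0),q.max(0))
        for h in (60,100,150,200): 
            r=q[q[:,2]>h]; print("  z>",h,len(r),r.min(0) if len(r) else "")
```

```text
strap yaw -7.295258469952012 267
375 47 28.396048967344175 57.82985924853101 43.1657887755238
383 47 30.79287306455991 54.294890386814345 42.14475689177465
391 45 29.293735353397988 52.208194132876656 41.22987739314462
399 45 29.365367456627833 52.51043652050403 40.791708653329664
407 46 27.69107824118841 50.835952153553436 39.64236692940617
415 35 27.8066316996951 50.95059308405787 39.29334265571082
mat 45 6 ((641.6077270507812, -304.8615417480469), (6.331539154052734, 0.6809804439544678), 6.2111592292785645) 23.448151582049604
mat 55 93 ((611.2174682617188, -212.15261840820312), (13.424598693847656, 49.525882720947266), 13.954912185668945) 5.236304896071715
mat 65 5399 ((549.0958251953125, -285.5806884765625), (189.0899200439453, 176.70872497558594), 8.795802116394043) 5.143252136467709
scene griptop 77 [423.7  24.6 143.3] [448.4  51.6 152.5] [435.4  40.2 148.1]
scene hub 119 [578.4  26.2  58. ] [617.9  70.1  66.6] [597.3  49.6  63. ]
scene gear rim 291 [557.8   7.7  45.1] [695.9  89.4  53. ] [596.3  56.2  50.4]
scene strap 202 [371.8  25.3  82.6] [458.   57.1  95. ] [403.5  43.1  90.5]
behind_stand 3446 [685.3 -30.   15.2] [760.  119.9 254.7]
  z> 60 3091 [685.3 -30.   60.4]
  z> 100 2786 [685.3 -30.  100.3]
  z> 150 2383 [685.4 -30.  150.1]
  z> 200 139 [737.6 -30.  200.1]
near_mat 7263 [ 622.5 -340.    15. ] [ 800.  -110.2  157.5]
  z> 60 4884 [ 657.4 -340.    60. ]
  z> 100 2006 [ 688.9 -340.   100. ]
  z> 150 29 [ 751.  -300.9  150. ]
  z> 200 0 
between 1250 [ 727.2 -119.6   15. ] [760.  -20.1 256.5]
  z> 60 1132 [728.2 -73.3  60. ]
  z> 100 1009 [728.2 -73.3 100.2]
  z> 150 823 [728.2 -73.3 150.2]
  z> 200 519 [732.6 -69.1 200. ]
```

Call:
{"name": "arm_command", "arguments": {"rows": [20,60,10,-10,94,20,60,0,-10,94,20,60,0,-10,94,20,60,0,0,94,20,60,0,0,94], "newtons": 50}}

```text
clock: 0.72
eef_pos: [319.3, -207.7, 200.3]
eef_rot: [3.142, -0.0, -0.105]
wrist_force: [1.0, 0.1, -0.3]
finger_gap: 94.2
```

Call:
{"name": "arm_command", "arguments": {"rows": [29,61,0,-0.6,94,29,61,0,0,94,29,61,0,0,94,30.5,62,0,0,94,0,0,0,0,94]}}

```text
clock: 1.35
eef_pos: [427.9, 19.0, 199.9]
eef_rot: [-3.141, 0.001, -0.109]
wrist_force: [-0.3, 0.3, -0.1]
finger_gap: 93.8
```

Call:
{"name": "arm_command", "arguments": {"rows": [0,0,-20,0,94,0,0,-20,0,94,0,0,-20,0,94,0,0,-15,0,94,0,0,-11,0,94]}}

```text
clock: 1.98
eef_pos: [427.2, 15.3, 113.7]
eef_rot: [3.142, 0.0, -0.116]
wrist_force: [0.0, 0.3, -0.2]
finger_gap: 94.0
```

Run:
```python
from h import *
c=grab("scene"); cv2.imwrite("pics/g1.png",cv2.resize(c["image"][120:290,230:430],None,fx=3.5,fy=3.5,interpolation=cv2.INTER_CUBIC))
s=manip.read_state(); print(s["clock"],s["eef_pos"],s["eef_rot"],s["wrist_force"],s["finger_gap"])
```

```text
2.025 [426.71140925  15.44231402 112.68739626] [ 3.14146508e+00  1.70701263e-03 -1.15485112e-01] [ 0.01882288  0.09027457 -1.19900025] 93.78226078460617
```

View pics/g1.png

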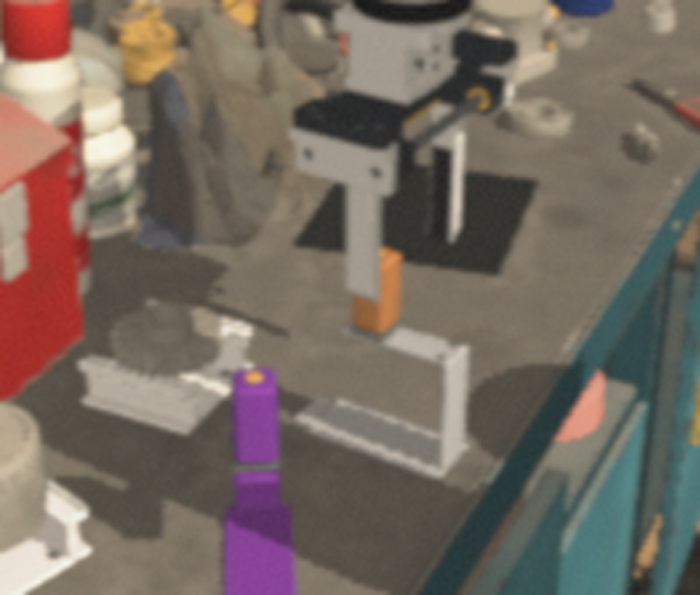

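The wooden grip (375,290 in the crop) is between the open fingers, but off-centre. The fast rows fell short by about (10, 22) mm, so I'll correct that before closing.

Call:
{"name": "arm_command", "arguments": {"rows": [5,11,0.5,0,94,5,11.5,0.5,0,94,0,0,0,0,94]}}

```text
clock: 2.4
eef_pos: [437.9, 39.2, 115.7]
eef_rot: [-3.141, -0.001, -0.113]
wrist_force: [-0.1, -0.1, -0.6]
finger_gap: 94.1
```

Call:
{"name": "arm_command", "arguments": {"rows": [0,0,0,0,20,0,0,0,0,20,0,0,0,0,20,0,0,0,0,20,0,0,0,0,20], "newtons": 55}}

```text
clock: 3.02
eef_pos: [437.4, 38.2, 115.4]
eef_rot: [-3.142, 0.0, -0.115]
wrist_force: [0.1, 0.4, 0.0]
finger_gap: 47.4
```

Call:
{"name": "arm_command", "arguments": {"rows": [0,0,0,0,20,0,0,0,0,20,0,0,5,0,20,0,0,5,0,20,0,0,0,0,20]}}

```text
clock: 3.65
eef_pos: [437.5, 38.3, 125.7]
eef_rot: [-3.141, -0.001, -0.115]
wrist_force: [-0.7, -0.3, -3.1]
finger_gap: 25.5
```

Call:
{"name": "arm_command", "arguments": {"rows": [5,4,3,3.3,20,5,4.5,2,3.3,20,0,0,0,0,20]}}

```text
clock: 4.03
eef_pos: [447.4, 46.9, 130.3]
eef_rot: [-3.142, -0.0, 0.0]
wrist_force: [0.1, -0.4, -3.1]
finger_gap: 25.3
```

Run:
```python
from h import *
np.set_printoptions(suppress=True,precision=1,linewidth=220)
s=manip.read_state(); print(s["clock"],s["eef_pos"],s["eef_rot"],s["wrist_force"],s["finger_gap"])
c=grab("top"); W=world(c); np.save("t2.npy",W); a=c["image"]
c2=grab("scene"); S=world(c2); np.save("s2.npy",S); b=c2["image"]
A=cv2.resize(a[140:285,240:350],None,fx=4,fy=4,interpolation=cv2.INTER_CUBIC)
B=cv2.resize(b[160:270,245:395],None,fx=580/110*.999,fy=580/110,interpolation=cv2.INTER_CUBIC)[:, :800-440]
B=cv2.resize(b[190:270,260:375],(360*1,250),interpolation=cv2.INTER_CUBIC); B=np.vstack([B,np.zeros((330,360,3),np.uint8)])
cv2.imwrite("pics/g2.png",np.hstack([A,B]))
# lifter blade points below the strap in scene
k=(S[...,0]>370)&(S[...,0]<520)&(S[...,1]>15)&(S[...,1]<80)&(S[...,2]>5)&(S[...,2]<40); q=S[k]
print("scene blade",len(q),q.min(0),q.max(0))
for x in range(375,520,12):
    r=q[(q[:,0]>=x)&(q[:,0]<x+12)]
    if len(r): print(x,len(r),"y",r[:,1].min(),r[:,1].max(),"z",np.percentile(r[:,2],[5,25,50,75,95]))
k=(W[...,0]>360)&(W[...,0]<520)&(W[...,1]>10)&(W[...,1]<85)&(W[...,2]>9)&(W[...,2]<40); q=W[k]
for x in range(375,520,12):
    r=q[(q[:,0]>=x)&(q[:,0]<x+12)]
    if len(r): print("top",x,len(r),"y",r[:,1].min(),r[:,1].max(),"z",np.median(r[:,2]))
```

```text
4.025 [447.4  46.9 130.3] [-3.1 -0.   0. ] [ 0.1 -0.4 -3.1] 25.281191045389928
scene blade 534 [382.8  21.8  14.9] [504.7  68.4  39.2]
375 49 y 25.906859613152392 67.06889515579348 z [16.9 20.2 26.4 34.3 38.6]
387 34 y 34.40088491534232 68.19310715967879 z [16.9 19.1 19.9 20.7 21.6]
399 57 y 23.877505557467202 68.40586774268274 z [17.  18.9 19.7 20.3 21.2]
411 57 y 21.793965583428985 68.00165135684017 z [17.7 18.8 19.7 20.6 21.9]
423 53 y 23.372946586558214 67.1506173694371 z [17.7 19.  19.6 21.  22.3]
435 56 y 24.090331282002126 67.8644373541133 z [17.9 18.7 20.3 21.2 22.4]
447 51 y 25.06923087850646 67.65404974880039 z [16.8 18.9 19.9 21.1 22.2]
459 56 y 24.19262944998991 67.19158185321987 z [17.4 18.9 20.1 20.8 21.9]
471 51 y 22.210986822758855 66.59525362332431 z [17.9 18.7 20.1 21.2 22.7]
483 43 y 24.35695759342684 67.54654022316504 z [18.2 19.  20.  20.7 21.2]
495 27 y 29.48556100975452 62.751158729944336 z [16.8 18.3 19.6 20.3 20.8]
top 423 23 y 24.378124523459686 67.36415893741068 z 18.257473908419342
top 435 3 y 64.71800112241651 67.26958261143196 z 15.69060631519119
```

View pics/g2.png

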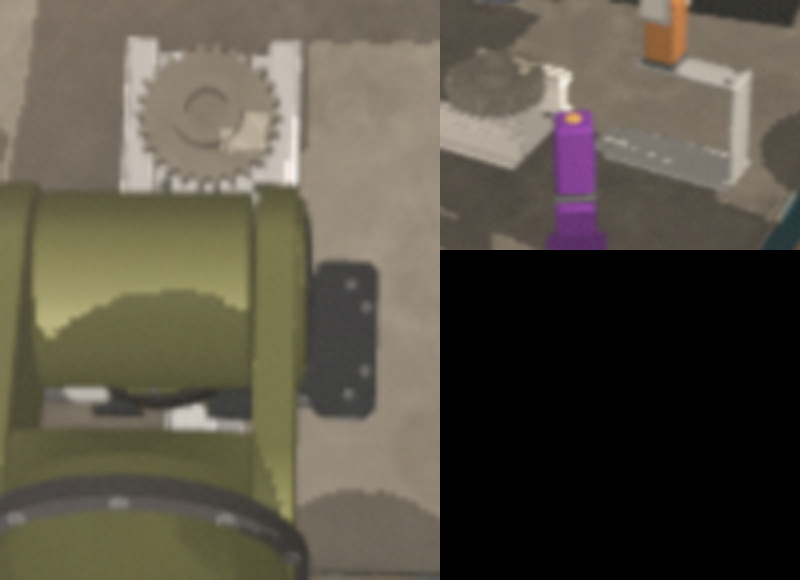

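The lifter hangs level and square: blade top z≈20, y 22–68, tip x≈505. The channel is clear ahead, so I'm inserting it.

Call:
{"name": "arm_command", "arguments": {"rows": [15,0.7,0,0,20,15,0.7,0,0,20,15,0,0,0,20,15,0,0,0,20,0,0,0,0,20]}}

```text
clock: 4.75
eef_pos: [507.4, 48.0, 130.0]
eef_rot: [3.142, 0.001, -0.001]
wrist_force: [-0.3, 0.4, -3.5]
finger_gap: 25.7
```

Call:
{"name": "arm_command", "arguments": {"rows": [15,0,0,0,20,15,0,0,0,20,15,0,0,0,20,0,0,0,0,20]}}

```text
clock: 5.25
eef_pos: [552.0, 48.0, 130.0]
eef_rot: [3.142, 0.001, -0.0]
wrist_force: [-0.1, -0.6, -3.1]
finger_gap: 25.4
```

Call:
{"name": "arm_command", "arguments": {"rows": [15,0,0,0,20,15,0,0,0,20,15,0,0,0,20,0,0,0,0,20]}}

```text
clock: 5.75
eef_pos: [596.9, 48.1, 130.1]
eef_rot: [3.142, 0.001, -0.0]
wrist_force: [-0.9, 0.4, -4.5]
finger_gap: 25.3
```

Run:
```python
from h import *
np.set_printoptions(suppress=True,precision=1)
c=grab("scene"); S=world(c); cv2.imwrite("pics/g3.png",cv2.resize(c["image"][150:270,225:375],None,fx=5,fy=4.9,interpolation=cv2.INTER_CUBIC))
k=(S[...,0]>550)&(S[...,0]<650)&(S[...,1]>0)&(S[...,1]<95)&(S[...,2]>45)&(S[...,2]<70);q=S[k];print(len(q),q.min(0),q.max(0))
s=manip.read_state(); print(s["clock"],s["eef_pos"],s["eef_rot"],s["wrist_force"],s["moment"])
```

```text
458 [558.3   4.9  45. ] [640.3  88.7  67.6]
5.8 [596.5  48.1 130.1] [3.1 0.  0. ] [ 0.6  0.8 -3.1] [ 0.  -0.1  0.1]
```

View pics/g3.png

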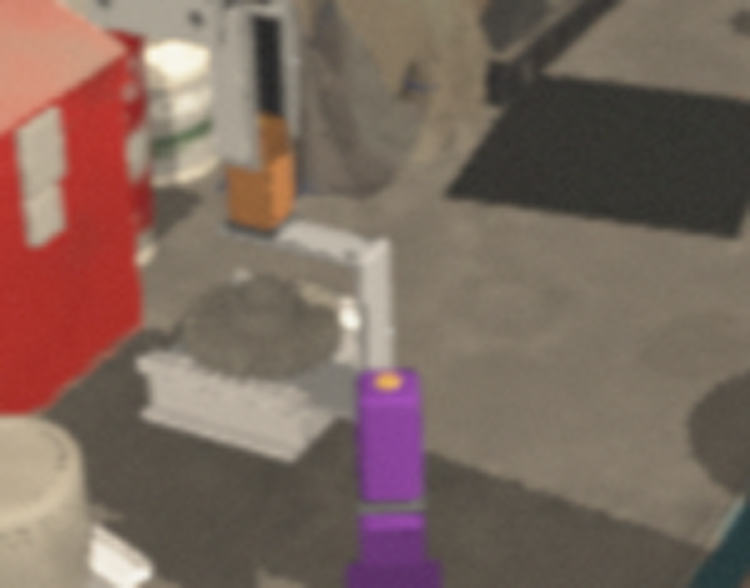

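The blade is under the gear. The neck (375,300 in the crop) is behind the rim and the strap is above the hub. The gear hasn't been disturbed, so I'll lift slowly.

Call:
{"name": "arm_command", "arguments": {"rows": [2,0,3,0,20,0,0,3,0,20,0,0,3,0,20,0,0,2,0,20,0,0,2,0,20], "newtons": 60}}

```text
clock: 6.42
eef_pos: [599.3, 48.2, 143.5]
eef_rot: [3.142, 0.0, 0.0]
wrist_force: [0.3, -0.3, -2.9]
finger_gap: 25.3
```

Call:
{"name": "arm_command", "arguments": {"rows": [0,0,2,0,20,0,0,2,0,20,0,0,3,0,20,0,0,4,0,20,0,0,4,0,20]}}

```text
clock: 7.05
eef_pos: [599.4, 48.2, 158.6]
eef_rot: [-3.142, 0.0, 0.0]
wrist_force: [-0.2, -0.2, -6.5]
finger_gap: 25.5
```

Call:
{"name": "arm_command", "arguments": {"rows": [0,0,5,0,20,0,0,6,0,20,0,0,6,0,20,0,0,3,0,20,0,0,0,0,20]}}

```text
clock: 7.68
eef_pos: [599.4, 48.2, 178.6]
eef_rot: [-3.142, -0.0, 0.0]
wrist_force: [-0.8, 0.2, -7.7]
finger_gap: 25.3
```

Run:
```python
from h import *
np.set_printoptions(suppress=True,precision=2)
c=grab("scene"); S=world(c); cv2.imwrite("pics/g4.png",cv2.resize(c["image"][140:260,225:375],None,fx=5,fy=4.9,interpolation=cv2.INTER_CUBIC))
k=(S[...,0]>550)&(S[...,0]<650)&(S[...,1]>0)&(S[...,1]<95)&(S[...,2]>76)&(S[...,2]<88);q=S[k];print(len(q),q.min(0),q.max(0))
A=np.c_[q[:,:2],np.ones(len(q))]; print(np.linalg.lstsq(A,q[:,2],rcond=None)[0])
s=manip.read_state(); print(s["clock"],s["eef_pos"],s["eef_rot"],s["wrist_force"],s["moment"])
I=cv2.imread("pics/top0.png"); W=np.load("top0.npy")
g=cv2.medianBlur(I,3); d=(g.max(2)<75).astype(np.uint8); d[:150]=0;d[255:]=0;d[:,:385]=0;d[:,495:]=0
cs=max(cv2.findContours(d,0,2)[0],key=cv2.contourArea); print(cv2.minAreaRect(cs))
for u,v in cv2.boxPoints(cv2.minAreaRect(cs)): print("corner",u,v,W[int(round(v)),int(round(u))])
for u,v in ((438,203),(394,168),(472,162),(482,235),(405,244)): print(u,v,W[v,u])
```

```text
346 [557.31   5.13  76.01] [639.58  88.01  87.88]
[ 0.03 -0.04 67.75]
7.725 [599.32  48.17 178.28] [-3.14  0.    0.  ] [ 0.24  0.39 -6.4 ] [ 0.04 -0.06  0.02]
((436.98065185546875, 198.81259155273438), (82.27249145507812, 77.92106628417969), 81.98291015625)
corner 392.6637 163.51215 [ 626.99 -184.99    2.02]
corner 469.82318 152.64462 [ 658.24 -364.85    3.2 ]
corner 481.2976 234.11304 [ 468.47 -385.35    5.74]
corner 404.13812 244.98056 [ 439.29 -211.23   -0.85]
438 203 [ 537.61 -288.69    3.39]
394 168 [ 617.44 -187.31    2.32]
472 162 [ 635.5  -367.62    8.08]
482 235 [ 466.73 -388.96    1.39]
405 244 [ 441.1  -212.5     5.16]
```

View pics/g4.png

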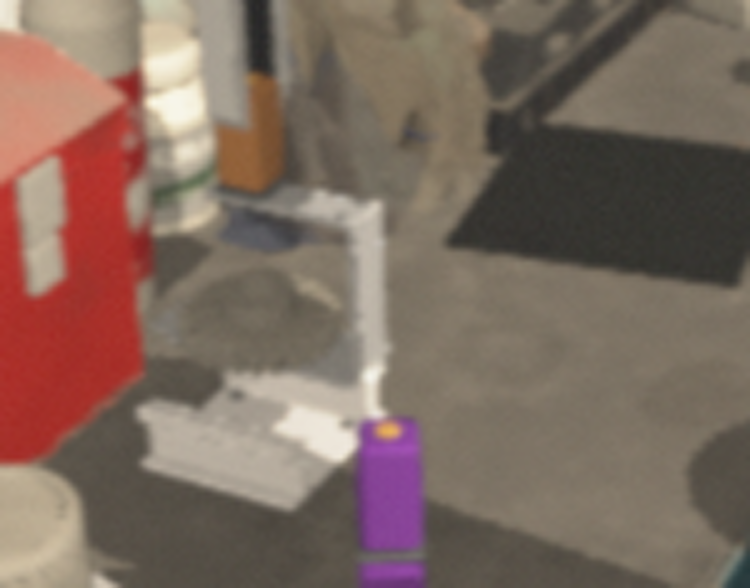

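Gear lifted clear and level on the blade (gear at 255,320, stand empty below it). Wrist load is −6.4 to −7.7 N, which fits lifter plus gear. The mat centre from its four corners is about (540,−289) with sides of 178–182 mm. Now carrying the gear there smoothly.

Call:
{"name": "arm_command", "arguments": {"rows": [-6,-5,0,0,20,-8,-9,0,0,20,-8,-13,0,0,20,-8,-15,0,0,20,-6,-15,0,0,20]}}

```text
clock: 8.35
eef_pos: [562.8, -10.1, 178.5]
eef_rot: [3.141, -0.0, -0.0]
wrist_force: [0.4, -0.7, -6.0]
finger_gap: 25.8
```

Call:
{"name": "arm_command", "arguments": {"rows": [-6,-16,0,0,20,-6,-18,0,0,20,-5,-18,0,0,20,-4,-18,0,0,20,-2,-18,0,0,20]}}

```text
clock: 8.98
eef_pos: [540.1, -98.1, 178.4]
eef_rot: [3.142, -0.0, 0.0]
wrist_force: [0.5, 0.4, -5.2]
finger_gap: 25.3
```

Call:
{"name": "arm_command", "arguments": {"rows": [0,-18,0,0,20,0,-18,0,0,20,0,-18,0,0,20,0,-18,0,0,20,0,-18,0,0,20]}}

```text
clock: 9.6
eef_pos: [540.3, -188.0, 178.3]
eef_rot: [-3.142, 0.0, 0.0]
wrist_force: [0.3, -0.7, -6.2]
finger_gap: 25.3
```

Call:
{"name": "arm_command", "arguments": {"rows": [0,-18,0,0,20,0,-18,0,0,20,0,-16,0,0,20,0,-13,0,0,20,0,-10,0,0,20]}}

```text
clock: 10.22
eef_pos: [540.4, -262.6, 178.3]
eef_rot: [-3.142, 0.0, 0.0]
wrist_force: [0.0, -0.4, -5.2]
finger_gap: 25.2
```

Call:
{"name": "arm_command", "arguments": {"rows": [0,-9,0,0,20,0,-7,0,0,20,0,-5,0,0,20,0,-4,0,0,20,0,-2,0,0,20]}}

```text
clock: 10.85
eef_pos: [540.4, -288.9, 178.4]
eef_rot: [-3.142, -0.0, 0.0]
wrist_force: [0.4, -1.5, -5.9]
finger_gap: 25.2
```

Run:
```python
from h import *
np.set_printoptions(suppress=True,precision=2)
c=grab("scene"); S=world(c); cv2.imwrite("pics/g5.png",cv2.resize(c["image"][100:220,300:450],None,fx=5,fy=4.9,interpolation=cv2.INTER_CUBIC))
k=(S[...,0]>480)&(S[...,0]<600)&(S[...,1]>-345)&(S[...,1]<-230)&(S[...,2]>76)&(S[...,2]<100);q=S[k];print(len(q),q.min(0),q.max(0),np.median(q,0))
s=manip.read_state(); print(s["clock"],s["eef_pos"],s["eef_rot"],s["wrist_force"],s["moment"])
```

```text
301 [ 499.82 -331.53   76.19] [ 578.14 -247.76   99.6 ] [ 533.5  -276.04   84.73]
10.9 [ 540.35 -289.06  178.34] [3.14 0.   0.  ] [ 0.64  0.18 -5.53] [ 0.04 -0.03 -0.05]
```

View pics/g5.png

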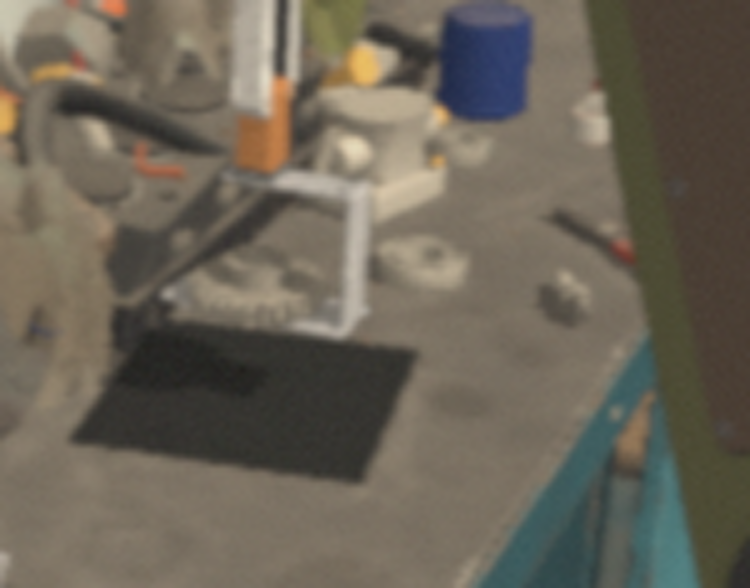

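The gear is still flat on the blade over the mat, with its centre at about (539,−290). Lowering now; contact should come near TCP z≈120.

Call:
{"name": "arm_command", "arguments": {"rows": [0,0,-5,0,20,0,0,-10,0,20,0,0,-12,0,20,0,0,-12,0,20,0,0,-8,0,20]}}

```text
clock: 11.52
eef_pos: [540.1, -288.7, 130.2]
eef_rot: [-3.141, 0.001, 0.0]
wrist_force: [0.1, 0.1, -5.8]
finger_gap: 25.5
```

Call:
{"name": "arm_command", "arguments": {"rows": [0,0,-4,0,20,0,0,-2,0,20,0,0,-2,0,20,0,0,-1,0,20,0,0,0,0,20]}}

```text
clock: 12.15
eef_pos: [540.4, -288.9, 122.4]
eef_rot: [3.142, -0.0, 0.0]
wrist_force: [0.1, -0.0, -6.7]
finger_gap: 25.2
```

Call:
{"name": "arm_command", "arguments": {"rows": [0,0,-1,0,20,0,0,-0.7,0,20,0,0,0,0,20]}}

```text
clock: 12.52
eef_pos: [540.4, -288.8, 120.7]
eef_rot: [3.142, -0.0, 0.0]
wrist_force: [0.3, -0.2, -6.3]
finger_gap: 25.4
```

Call:
{"name": "arm_command", "arguments": {"rows": [0,0,-0.5,0,20,0,0,0,0,20]}}

```text
clock: 12.78
eef_pos: [540.6, -288.9, 120.5]
eef_rot: [3.141, -0.001, 0.0]
wrist_force: [-0.0, 0.5, -2.2]
finger_gap: 25.8
```

Contact: the wrist load has dropped to −2.2 N. A little further down, then open.

Call:
{"name": "arm_command", "arguments": {"rows": [0,0,-0.4,0,20,0,0,0,0,20]}}

```text
clock: 13.02
eef_pos: [540.6, -288.9, 120.5]
eef_rot: [3.141, -0.001, 0.0]
wrist_force: [-0.1, 1.8, 5.2]
finger_gap: 25.7
```

Call:
{"name": "arm_command", "arguments": {"rows": [0,0,0,0,30,0,0,0,0,45,0,0,0,0,60,0,0,0,0,70,0,0,0,0,70]}}

```text
clock: 13.65
eef_pos: [540.3, -288.8, 119.7]
eef_rot: [3.142, 0.0, 0.0]
wrist_force: [-0.2, -0.2, 0.6]
finger_gap: 66.7
```

Call:
{"name": "arm_command", "arguments": {"rows": [0,0,0,0,70,0,0,10,0,70,0,0,15,0,70,0,0,20,0,70,0,0,25,0,70]}}

```text
clock: 14.28
eef_pos: [540.3, -288.8, 191.4]
eef_rot: [3.141, -0.0, 0.0]
wrist_force: [-0.3, 0.0, 0.8]
finger_gap: 70.1
```

Call:
{"name": "arm_command", "arguments": {"rows": [0,0,25,0,70,-20,0,20,0,70,-30,0,10,0,70,-20,0,0,0,70,0,0,0,0,70]}}

```text
clock: 14.9
eef_pos: [470.0, -289.0, 246.3]
eef_rot: [3.14, -0.002, -0.001]
wrist_force: [0.4, 0.6, 0.3]
finger_gap: 70.3
```

Run:
```python
from h import *
np.set_printoptions(suppress=True,precision=2)
c=grab("scene"); S=world(c); cv2.imwrite("pics/g6.png",cv2.resize(c["image"][100:220,300:450],None,fx=5,fy=4.9,interpolation=cv2.INTER_CUBIC))
k=(S[...,0]>480)&(S[...,0]<600)&(S[...,1]>-345)&(S[...,1]<-230)&(S[...,2]>21)&(S[...,2]<45);q=S[k];print("gear",len(q),q.min(0),q.max(0),np.median(q,0))
k=(S[...,0]>470)&(S[...,0]<600)&(S[...,1]>-345)&(S[...,1]<-230)&(S[...,2]>85)&(S[...,2]<105);q=S[k];print("strap",len(q),q.min(0),q.max(0),np.median(q,0))
s=manip.read_state(); print(s["clock"],s["eef_pos"],s["wrist_force"],s["finger_gap"])
```

```text
gear 272 [ 500.06 -335.04   21.02] [ 579.96 -245.2    41.99] [ 534.02 -278.46   27.58]
strap 134 [ 474.13 -307.05   85.07] [ 561.57 -272.25  104.46] [ 511.65 -283.9    95.99]
14.95 [ 470.57 -288.98  245.88] [ 0.48  0.07 -0.18] 70.39483675493061
```

View pics/g6.png

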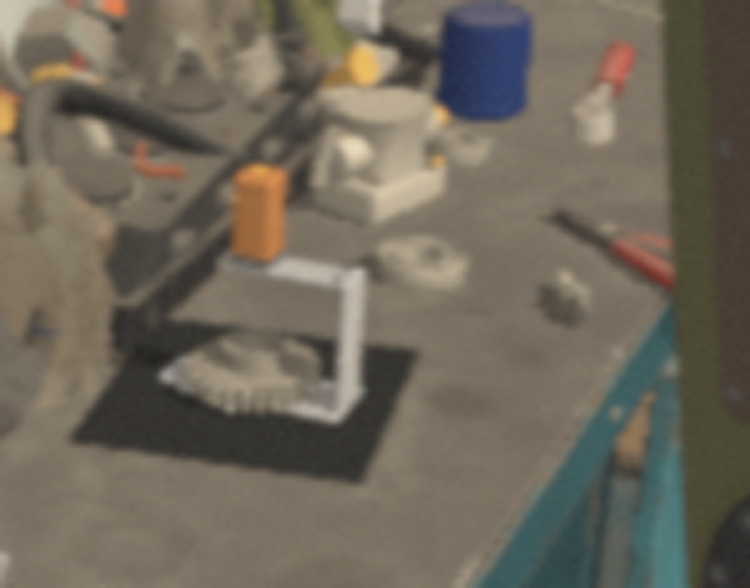

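The lifter stands upright on the mat with the gear flat on its blade (255,370 in the crop) near the mat's middle, and the gripper is clear. Handing in.

```bash
python3 -c "
from cell import manip
print(manip.sign_off())"
```

```text
the job is handed in; nothing more can be done
None
```

I gripped the steel lifter by its wooden grip, slid the blade under the gear and lifted the gear clear of its stand. I then carried it to the mat, set the lifter down flat with the gear on the blade, let go and backed off. The job was handed in at about 15 s on the robot's clock; no verdict was reported.

- **Position:** the last picture puts the gear's centre at about (540, −290), against a mat centre of about (540, −289). That is about 1 mm off, with 35 mm allowed.
- **Flatness:** the lifter looks upright with its blade on the mat, and the gear looks flat on the blade. I judged this from the picture and the measured heights, not from a computed tilt.
- **Contact:** the wrist load returned to about zero after release, and the gripper ended more than 100 mm above and well clear of both parts. It passed over the gear with the strap between them, and I saw no sign of it touching.
- **What went wrong on the way:** the first fast approach stopped about (10, 22) mm short. I corrected that before closing the fingers.

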